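# Slide the graphite plate home under the low stand

### The arm

A 7-joint arm with a two-finger parallel gripper is mounted at the origin on the work surface; the furniture and walls round the work are solid. World frame = base frame: x ahead of the robot, y to its left, z up, the work surface at z = 0. Lengths are in mm, angles in rad, forces in N, time in s.
With the tool pointing down it reaches from about 425 to 875 mm from the base axis. Payload 4.7 kg.
Tool frame: the origin (TCP) lies at the very end of the fingers, on their centre line; the grasp point (between the pads) lies 19 mm behind it (env.pinch_z is the x of the grasp point in the tool frame, in mm); x points along the fingers, y is the direction in which the jaws open and shut, and the axes are right-handed (so a half turn about x gives the same grasp; the last joint's range is limited). The gripper opens to 85 mm and grips with 20 to 120 N. Pads are 22 mm wide; open, the fingers measure 114 mm over their backs; the gripper's body (76 mm by 85 mm) begins 54 mm behind the grasp point. The pads swing forward as they close: fully open they stand 13 mm farther back than shut.
Start: joints at [-1.262, 0.321, -0.07, 1.45, 0.023, 1.371, -0.057], TCP at [188.883, 621.971, 231.349] pointing down, gripper open.
Joint ranges: [-2.86, 2.86], [-0.3, 2.09], [-1.38, 1.24], [0.06, 2.45], [-1.56, 4.7], [0.09, 2.05], [-2.69, 2.69]. Speed limits (rad/s): [2.57, 2.57, 3.14, 3.14, 3.14, 3.14, 3.14].

### API

Orientations are given as [roll, pitch, yaw] about the fixed x, y, z axes, in that order (R = Rz(yaw) Ry(pitch) Rx(roll)).
In Python, from workcell import env gives the robot as it stands.
- The arm moves only by the shell command python3 -m inch 'ROWS' [FORCE]. ROWS is JSON, a list of rows, each a list of 5 numbers: the gripper command: -1 is shut, 1 is fully open, values between are in proportion, then the shift along the tool's x, y, z in cm, then the turn about the tool's x in degrees. In form: [[claw, tx, ty, tz, spin], ...]. A call has 1 to 10 rows; each row is the pose to reach, as a shift and turn from the pose commanded when the call began, along the tool's axes at that moment; what a row does not reach only later rows make up. A row lasts 1/12 s, in which the tool goes at most 41.7 mm and 7.16 degrees, less where a joint would pass 70% of its speed; a pose out of reach is approached as far as the arm can. A call with a gripper value outside its range is refused whole. The fingers move at their own pace and stop on an object; FORCE is the grip in N (left out, the last holds). Time passes only in rows, so rows that repeat a pose let the fingers close. It gives the time, the measured TCP pose, the force and the opening at its end, in the units of the state.
- env.get_obs(): the state, without advancing time (a new reading comes with each control period).
- env.grab_frame(name): name is "side" or "top"; returns a dict with "frame" (384x512x3 uint8, red, green, blue), "range_z" (384x512 float32, mm along the optical axis (not along the pixel's ray), 0 where there is no reading), "fx", "fy", "cx", "cy" (pixels), "distortion" ([k1, k2, p1, p2, k3] as OpenCV has them; the pictures are not rectified), "rvec" (rotation vector, rad) and "tvec" (3), from world to camera coordinates, as OpenCV has them. Camera axes: x right, y down, z forward; pixel columns grow to the right and rows downward; lengths in mm; the calibration is good to about 2 mm. A picture is of the moment at which its call begins.
- env.close_job(): hands the job in, once; it reports no verdict.
The state is a dict: "time": time; "joints": joint angles; "joint_vel": joint speeds; "effort": joint torques, N m; "ee_pos": TCP position; "tool_rot": TCP orientation; "ft_force": force on the tool from outside, world axes, zero at the start; "torque": the same for the moment, N m; "grip_width": finger opening in mm.
Only numpy, scipy, OpenCV 4.12 (cv2) and the standard library are available. Lean on these libraries where they do the work, as an engineer would, in place of code of your own. Each camera call takes 0.05 s, during which the arm holds its last target. There are 200 camera calls.

### The job

Push the black graphite marver plate along the bench into the mouth of the low steel stand and on under its deck until the plate's front edge lies against the brass stop bar at the back. Slide it flat on the bench with the fingertips: never lift, carry or tip it. Leave the dish of beads on the stand, the brass weight, the cork-lidded pot and the red-lidded jar where they stand.

Things in the scene. Friction and masses are not known exactly. Their poses are not given: they have to be found in the camera images.
- marver: Loose flat black graphite plate, shallow grooves on top, 110 mm long (its x) by 90 mm wide (y) by 14 mm thick, about 0.25 kg. Origin at the centre of its underside; x points to the edge that enters the stand first, z up. It lies on the bench before the stand's mouth, askew and off to one side.
- stand: Low steel stand screwed to the bench. Origin on the bench under the deck's centre; x points from the mouth inwards to the brass stop, y across, z up. Deck 80 mm (x) by 136 mm (y), underside 18 mm above the bench (4 mm of headroom over the plate), top 24 mm. Side rails leave a channel 106 mm wide (y +-53 mm).
- mouth (a point): Middle of the stand's open mouth, on the bench, at the front of the rails' round noses (x = -47.5 mm in the stand's frame; the deck's front edge is 7.5 mm further in).
- stop (a point): Middle of the brass stop bar's front face, on the bench (x = +30 mm in the stand's frame). A plate that is home touches it: its origin is then at x = -25 mm and its rear 40 mm stick out of the deck's front; y is free within the channel.
- bead_dish: Small steel dish of beads, 68 mm wide, 17 mm high, loose on the deck of the stand. Origin at the centre of its underside. Leave it alone.
- brass_weight: Brass weight, 35 mm wide, 39 mm high, loose beside the work. Origin at the centre of its underside. Leave it alone.
- cork_pot: Small dark pot with a cork lid, 47 mm wide, 37 mm high, loose beside the work. Origin at the centre of its underside. Leave it alone.
- lidded_jar: Glass jar with a red lid, 74 mm wide, 92 mm high, loose beside the stand. Origin at the centre of its underside. Leave it alone.
There are look-alikes about, which are no part of the job. Of the things that look like the marver, the middle-sized one is meant.

How it is judged (in metres and radians):
On the way:
1. the plate's front edge is under the deck, plate flat on the bench (x of marver in the frame of stand above -0.085 m and height (world z) of marver below 0.003 m and angle between marver's own z axis and vertical below 0.04 rad), for 0.05 s.
At the end, for the whole second after the job is handed in: The plate lies flat and at rest on the bench in the stand's channel, its front edge against the stop to within 4 mm and square to it within 0.08 rad (x of marver in the frame of stand between -0.029 and -0.022 m and y of marver in the frame of stand between -0.012 and 0.012 m and angle between the x axis of marver and the x axis of stand, either way round below 0.08 rad and height (world z) of marver below 0.003 m and angle between marver's own z axis and vertical below 0.04 rad and linear speed of marver below 0.01 m/s); the robot touches nothing.
It fails at once if the plate is lifted off the bench (height (world z) of marver above 0.006 m).
It fails at once if the plate is tipped (angle between marver's own z axis and vertical above 0.1 rad).
It fails at once if the dish of beads is moved (distance of bead_dish from where it was at the start of the episode above 0.012 m).
It fails at once if the brass weight, the pot or the jar is moved (distance of any of brass_weight, cork_pot, lidded_jar from where it was at the start of the episode above 0.012 m).
It also fails if it takes over 72 s, if anything falls off the work surface, if the arm or the gripper's body presses on something with over 40 N, if the wrist force passes 120 N, or if a joint passes its speed limit or range.

## Working session

There is one attempt and no reset: what is moved stays moved. The work goes in short steps, Python scripts to look and compute and a shell command to move; the robot and the scene stay as the last step left them, time stands still between calls to the robot, and variables do not carry over. Pictures are saved under pics/ and viewed, about 8 in all and at most 12, crops included, and the job is handed in when it is done.

```bash
ls; mkdir -p pics; cat > h.py <<'E'
import numpy as np, cv2, pickle
from workcell import env
def grab(n):
    f=env.grab_frame(n); pickle.dump(f,open(f'pics/{n}.pkl','wb')); return f
def load(n): return pickle.load(open(f'pics/{n}.pkl','rb'))
def save(img,p): cv2.imwrite(p,cv2.cvtColor(img,cv2.COLOR_RGB2BGR))
def KD(f): return np.array([[f['fx'],0,f['cx']],[0,f['fy'],f['cy']],[0,0,1.]]),np.array(f['distortion'],float)
def world(f,uv,z=None):
    """pixels -> world; with z: meet plane of that height, else depth"""
    K,D=KD(f); uv=np.array(uv,float).reshape(-1,2)
    n=cv2.undistortPoints(uv.reshape(-1,1,2),K,D).reshape(-1,2)
    R=cv2.Rodrigues(np.array(f['rvec'],float))[0]; t=np.array(f['tvec'],float).ravel()
    d=np.c_[n,np.ones(len(n))]
    if z is None:
        s=np.array([f['range_z'][int(round(v)),int(round(u))] for u,v in uv])
    else:
        C=-R.T@t; s=(z-C[2])/((d@R)[:,2])
    return (d*s[:,None]-t)@R
def proj(f,P):
    K,D=KD(f); return cv2.projectPoints(np.array(P,float).reshape(-1,1,3),np.array(f['rvec'],float),np.array(f['tvec'],float),K,D)[0].reshape(-1,2)
E
python3 - <<'E'
from h import *
for n in('top','side'):
    f=grab(n); save(cv2.resize(f['frame'],(800,600)) if n=='top' else f['frame'],f'pics/{n}0.png')
    R=cv2.Rodrigues(np.array(f['rvec'],float))[0]; print(n,-R.T@np.ravel(f['tvec']),f['fx'])
o=env.get_obs();print(o['tool_rot'],o['ee_pos'],o['grip_width'],o['time'])
E
```

```text
pics
top [ 509.18708202    2.30320853 1271.00913554] 457.96092381671417
side [383.97224556 830.93842435 404.24409801] 433.448714558853
[-1.51953579  1.56908516 -1.81432451] [188.75303429 621.48273696 230.33825094] 85.48683729291123 0.1
```

View pics/top0.png

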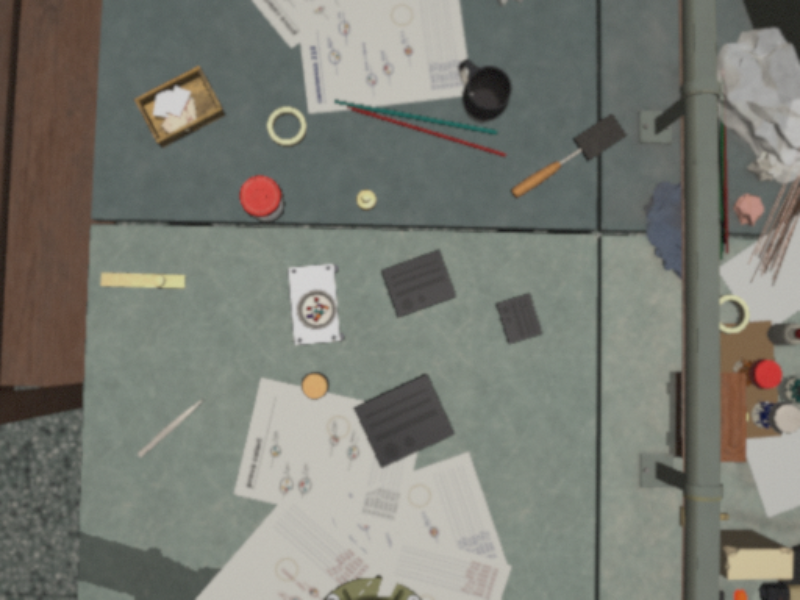

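View pics/side0.png

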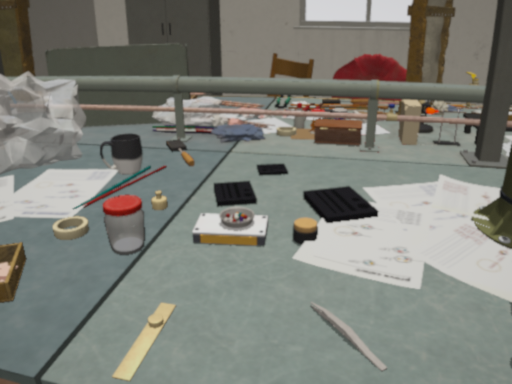

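Plate candidates in the top view (800x600) are (418,283), (520,318) and (405,420). The one at (418,283) looks middle-sized. I'll measure all three and crop to confirm.

```bash
python3 - <<'E'
from h import *
f=load('top'); im=f['frame']; g=im.max(2)
print('gray samples',g[181,267],g[200,250],g[195,215])
m=((g<75)*255).astype(np.uint8)
s=512/800
for name,(u,v) in dict(A=(418,283),B=(520,318),C=(405,420)).items():
    r=int(75*s);u*=s;v*=s;mm=np.zeros_like(m);y0,x0=int(v-r),int(u-r);mm[y0:y0+2*r,x0:x0+2*r]=m[y0:y0+2*r,x0:x0+2*r]
    mm=cv2.morphologyEx(mm,cv2.MORPH_OPEN,np.ones((3,3)))
    cs=max(cv2.findContours(mm,cv2.RETR_EXTERNAL,cv2.CHAIN_APPROX_NONE)[0],key=cv2.contourArea)
    P=world(f,cs.reshape(-1,2),14)[:,:2].astype(np.float32)
    print(name,cv2.minAreaRect(P))
# height stand + objects
w=lambda u,v,z=None:world(f,[(u*s,v*s)],z)[0].round(1)
for n,p,z in [('dish',(318,309),None),('deck',(300,280),None),('jar',(261,196),92),('weight',(367,199),39),('pot',(315,386),37),('benchpt',(350,350),None)]: print(n,w(*p,z),w(*p))
c=im[140:300,170:380];save(cv2.resize(c,None,fx=3.8,fy=3.6,interpolation=cv2.INTER_CUBIC),'pics/crop1.png')
E
```

```text
gray samples 79 140 164
A ((618.6722412109375, -70.06694030761719), (10.3533935546875, 89.27521514892578), 21.381393432617188)
B ((588.6421508789062, -236.50949096679688), (5.534759044647217, 5.6156439781188965), 1.1190001964569092)
C ((380.5758972167969, -43.1209716796875), (108.77084350585938, 125.93583679199219), 25.644155502319336)
dish [573.1 104.4  38.9] [573.1 104.4  38.9]
deck [624.  138.3  23. ] [624.  138.3  23. ]
jar [756.6 199.3  92. ] [756.7 199.4  91.9]
weight [766.3  23.9  39. ] [766.9  23.9  36.4]
pot [440.8 106.6  37. ] [440.9 106.4  39.1]
benchpt [5.034e+02 4.920e+01 4.000e-01] [5.034e+02 4.920e+01 4.000e-01]
```

View pics/crop1.png

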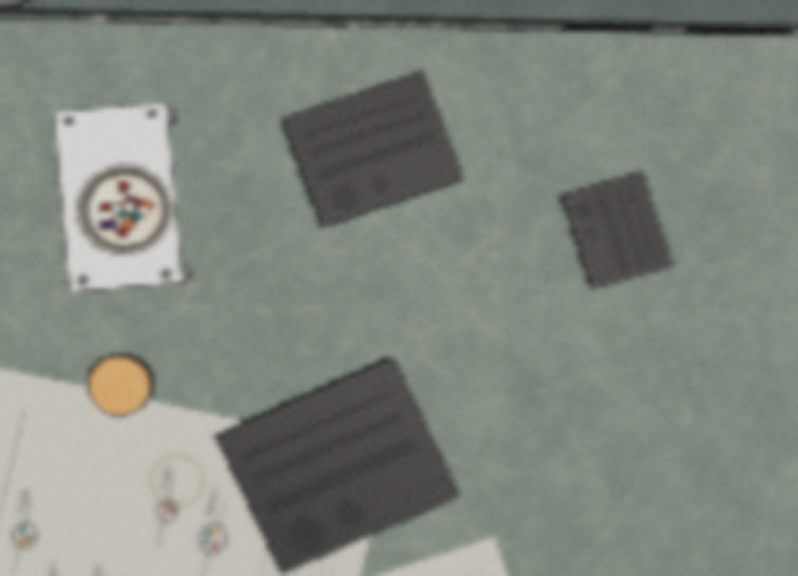

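The crop shows three grooved black plates: (372,148) middle, (615,230) small and (337,465) large. The middle one, A, is the marver. The stand's deck is at about (120,198), with its mouth facing right, and the dish sits on it. Next I'll refine the poses.

```bash
cat >> h.py <<'E'
def rect(f,mask,z,box):
    """box in px x0,y0,x1,y1 -> minAreaRect in world; upsampled for subpixel"""
    x0,y0,x1,y1=box; k=4
    m=cv2.resize(mask[y0:y1,x0:x1].astype(np.float32),None,fx=k,fy=k,interpolation=cv2.INTER_LINEAR)
    mm=(m>.5).astype(np.uint8); mm=cv2.morphologyEx(mm,cv2.MORPH_OPEN,np.ones((9,9)));mm=cv2.morphologyEx(mm,cv2.MORPH_CLOSE,np.ones((15,15)))
    c=max(cv2.findContours(mm,cv2.RETR_EXTERNAL,cv2.CHAIN_APPROX_NONE)[0],key=cv2.contourArea).reshape(-1,2)
    P=world(f,(c+.5)/k-.5+[x0,y0],z)[:,:2].astype(np.float32)
    return cv2.minAreaRect(P),P
E
python3 - <<'E'
from h import *
f=load('top'); im=f['frame']; g=im.max(2).astype(float)
for n,b in dict(A=(235,150,300,212),B=(310,180,355,226),C=(215,228,300,305)).items():
    r,_=rect(f,g<105,14 if n!='C' else 14,b); print(n,r,cv2.boxPoints(r).round(1).tolist())
r,_=rect(f,(im.min(2)>170)|((np.hypot(*np.mgrid[-198:186,-203:309]))<15),24,(178,162,225,228)); print('deck',r,cv2.boxPoints(r).round(1).tolist())
# depth based deck
z=np.zeros(g.shape);vv,uu=np.mgrid[150:240,170:240]
W=world(f,np.c_[uu.ravel(),vv.ravel()])
m=np.zeros(g.shape,bool); m[150:240,170:240]=((W[:,2]>14)&(W[:,2]<60)).reshape(vv.shape)
r,_=rect(f,m,24,(170,150,240,240));print('depth deck',r,cv2.boxPoints(r).round(1).tolist())
E
```

```text
A ((623.9680786132812, -67.58834838867188), (92.74592590332031, 114.60466766357422), 20.7474308013916) [[560.2999877929688, -30.399999618530273], [600.9000244140625, -137.60000610351562], [687.5999755859375, -104.69999694824219], [647.0, 2.4000000953674316]]
B ((565.3568115234375, -246.81556701660156), (79.57815551757812, 67.43953704833984), 18.062177658081055) [[517.0999755859375, -227.10000610351562], [538.0, -291.20001220703125], [613.5999755859375, -266.5], [592.7000122070312, -202.39999389648438]]
C ((384.15948486328125, -47.78370666503906), (121.76617431640625, 144.2695770263672), 25.431325912475586) [[298.20001220703125, -8.800000190734863], [360.20001220703125, -139.10000610351562], [470.1000061035156, -86.80000305175781], [408.20001220703125, 43.5]]
deck ((583.7107543945312, 110.96128845214844), (136.3544921875, 85.95793151855469), 6.2334771156311035) [[511.29998779296875, 146.3000030517578], [520.5999755859375, 60.79999923706055], [656.2000122070312, 75.5999984741211], [646.7999877929688, 161.10000610351562]]
depth deck ((583.3653564453125, 110.92526245117188), (138.126953125, 87.22123718261719), 6.303107261657715) [[509.8999938964844, 146.6999969482422], [519.5, 60.0], [656.7999877929688, 75.19999694824219], [647.2000122070312, 161.89999389648438]]
```

A measures about 113x93, which fits the 110x90 marver. It sits about 14.5° askew and about 21 mm off the stand's axis. Plan: push its far long side with spread fingers to square and centre it, then push from behind.

```bash
cat >> h.py <<'E'
from scipy.spatial.transform import Rotation as Ro
SO=np.array([583.5,111.]); SA=np.radians(96.25)   # stand origin, x-axis angle
SX=np.array([np.cos(SA),np.sin(SA)]); SY=np.array([-SX[1],SX[0]])
def tost(p): d=np.array(p)[:2]-SO; return np.array([d@SX,d@SY])
def frst(x,y): return SO+x*SX+y*SY
def go(p,jaw=None):
    """shift (cm) in tool axes to world TCP p, and spin (deg) so that tool y lies along world angle jaw (deg, mod 180)"""
    o=env.get_obs(); R=Ro.from_euler('xyz',o['tool_rot']).as_matrix(); c=o['ee_pos']
    s=R.T@(np.array(p)-c)/10
    a=np.degrees(np.arctan2(R[1,1],R[0,1])); out=[s.round(2)]
    if jaw is not None:
        d=(jaw-a+90)%180-90; out.append(('spin',round(-d*np.sign(-R[2,0]) ,1)))
    print('tcp',np.round(c,1),'yang',round(a,1),*out,'w',round(o['grip_width'],1),'F',np.round(o['ft_force'],1))
E
python3 - <<'E'
from h import *
R=Ro.from_euler('xyz',env.get_obs()['tool_rot']).as_matrix();print(R.round(3),env.get_obs()['joints'])
a=np.radians(110.75); c=np.array([624,-67.6]); n=np.array([np.sin(a),-np.cos(a)])
p=c+n*(45+11+25);print(p,n)
go([*p,230],110.75)
E
```

```text
[[-0.     0.291  0.957]
 [-0.002  0.957 -0.291]
 [-1.    -0.002  0.   ]] [-1.26191077  0.3217282  -0.0700783   1.45156892  0.02259133  1.3707933
 -0.05692354]
[699.74595198 -38.90242592] [0.93513521 0.35429104]
tcp [188.8 621.5 230.3] yang 73.1 [  0.12 -48.34  68.08] ('spin', np.float64(-37.6)) w 85.5 F [ 0.3  0.1 -0.1]
```

```bash
python3 -m inch '[[0.2,0,-4,5,-5],[0.2,0,-7,9.5,-10],[0.2,0,-9,13,-15],[0.2,0,-11,16,-20],[0.2,0,-13.5,19,-25],[0.2,0,-16,22,-30],[0.2,0,-18,25,-35],[0.2,0,-20,28,-37.6],[0.2,0,-22,31,-37.6],[0.2,0,-24,34,-37.6]]'; python3 - <<'E'
from h import *
go([699.7,-38.9,230],110.75)
E
```

```text
time: 0.93
ee_pos: [445.2, 291.5, 231.2]
tool_rot: [2.716, 1.571, 3.078]
ft_force: [1.3, 0.9, -0.0]
grip_width: 51.3
tcp [445.2 291.5 231.2] yang 110.7 [  0.11 -39.9   12.12] ('spin', np.float64(-0.0)) w 51.3 F [ 1.3  0.9 -0. ]
```

```bash
python3 -m inch '[[0.2,0,-4,1.2,0],[0.2,0,-8,2.4,0],[0.2,0,-12,3.6,0],[0.2,0,-16,4.8,0],[0.2,0,-20,6.1,0],[0.2,0,-24,7.3,0],[0.2,0,-28,8.5,0],[0.2,0,-32,9.7,0],[0.2,0,-36,10.9,0],[0.2,0,-39.9,12.1,0]]'; python3 - <<'E'
from h import *
go([699.7,-38.9,60],110.75)
E
```

```text
time: 1.77
ee_pos: [699.3, -38.2, 230.8]
tool_rot: [2.564, 1.57, 2.926]
ft_force: [0.6, -0.2, 0.4]
grip_width: 51.5
tcp [699.3 -38.2 230.8] yang 110.7 [17.08 -0.09  0.02] ('spin', np.float64(-0.0)) w 51.5 F [ 0.6 -0.2  0.4]
```

```bash
python3 -m inch '[[0.2,4,0,0,0],[0.2,8,0,0,0],[0.2,12,0,0,0],[0.2,16,0,0,0],[0.2,19,0,0,0],[0.2,21,0,0,0],[0.2,21.8,0,0,0],[0.2,22.3,0,0,0],[0.2,22.6,0,0,0],[0.2,22.6,0,0,0]]'; python3 - <<'E'
from h import *
f=grab('side'); c=f['frame'][130:280,170:400]; save(cv2.resize(c,None,fx=3.4,fy=3.4,interpolation=cv2.INTER_CUBIC),'pics/s1.png')
f=grab('top'); go([699.7,-38.9,4],110.75)
g=f['frame'].max(2)
E
```

```text
time: 2.6
ee_pos: [699.4, -36.7, 6.3]
tool_rot: [-0.369, 1.569, -0.008]
ft_force: [1.0, -0.1, -0.7]
grip_width: 51.3
tcp [699.9 -36.7   7.2] yang 110.7 [ 0.32 -0.2  -0.1 ] ('spin', np.float64(-0.0)) w 51.3 F [0.4 0.2 0.9]
```

View pics/s1.png

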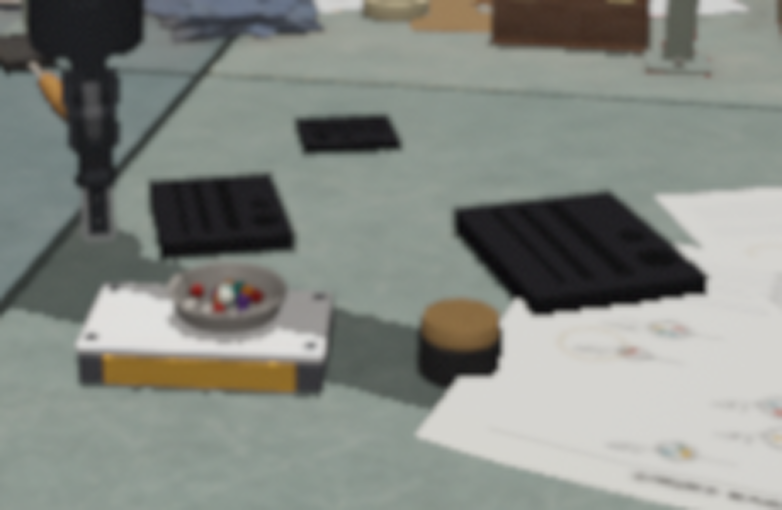

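Fingers stand at crop (97,235), clear to the left of the plate at (220,215), with tips just above the bench. Now the side push with squaring.

```bash
python3 -m inch '[[0.2,0.2,-0.1,-0.8,0],[0.2,0.3,-0.15,-1.5,0],[0.2,0.3,-0.2,-2.1,0],[0.2,0.3,-0.2,-2.6,0.5],[0.2,0.3,-0.25,-3.0,2.5],[0.2,0.3,-0.3,-3.4,5],[0.2,0.3,-0.33,-3.7,8],[0.2,0.3,-0.36,-4.0,10],[0.2,0.3,-0.4,-4.3,12.5],[0.2,0.3,-0.41,-4.6,14.5]]';  python3 -m inch '[[0.2,0,0,0,0],[0.2,0,0,0,0]]'; python3 - <<'E'
from h import *
f=grab('top'); go([*frst(-175,-56),4],96.25); print(tost(env.get_obs()['ee_pos']))
print(proj(f,[[644,-80,14]]))
c=f['frame'][140:240,170:320];save(cv2.resize(c,None,fx=5,fy=5,interpolation=cv2.INTER_CUBIC),'pics/t2.png')
E
```

```text
time: 3.53
ee_pos: [657.2, -57.2, 2.8]
tool_rot: [-0.168, 1.569, -0.062]
ft_force: [1.9, -0.4, -1.1]
grip_width: 51.0
time: 3.7
ee_pos: [656.7, -56.9, 2.6]
tool_rot: [1.197, 1.571, 1.306]
ft_force: [-0.7, -0.6, 0.2]
grip_width: 51.1
tcp [656.8 -56.7   2.5] yang 96.2 [-0.15 -0.03  0.14] ('spin', np.float64(-0.0)) w 50.9 F [ 0.   0.8 -0.7]
[-174.71432262  -54.63251419]
[[271.74857555 173.87392878]]
```

View pics/t2.png

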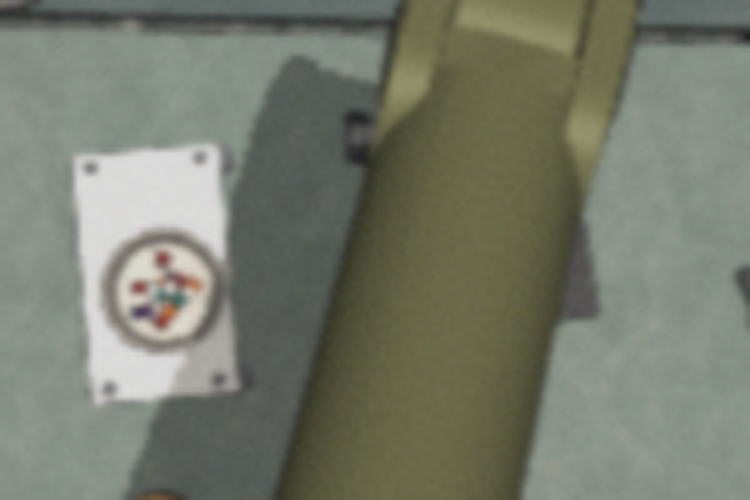

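The arm hides the plate. I'll retreat and rise, then start turning for the push from behind.

```bash
python3 -m inch '[[0.2,0,0,1,0],[0.2,0,0,2,0],[0.2,0,0,3,0],[0.2,-3,0,4,0],[0.2,-6,-2,4,7],[0.2,-9,-5,4,14],[0.2,-12,-8,4,21],[0.2,-12,-11,3,28],[0.2,-12,-14,2,35],[0.2,-12,-16,1,42]]'; python3 - <<'E'
from h import *
o=env.get_obs(); print(o['joints'].round(2) if hasattr(o['joints'],'round') else o['joints'])
f=grab('top'); save(cv2.resize(f['frame'][130:260,150:350],(800,520),interpolation=cv2.INTER_CUBIC),'pics/t3.png'); go([*frst(-275,0),125],6.25)
E
```

```text
time: 4.58
ee_pos: [683.7, -219.0, 123.5]
tool_rot: [-0.399, 1.568, -1.032]
ft_force: [-0.8, -0.6, -1.2]
grip_width: 51.4
[-0.16  0.59  0.64  1.41 -0.36  1.26  1.44]
tcp [ 680.5 -224.7  123.1] yang 53.1 [-0.21  0.95 -9.11] ('spin', np.float64(46.8)) w 51.7 F [-3.2 -4.5 -0.2]
```

```bash
python3 -m inch '[[0.2,0,0,-2,-7],[0.2,0,0,-4,-14],[0.2,0,0.5,-6,-21],[0.2,0,0.9,-8,-28],[0.2,0,0.9,-9.1,-35],[0.2,0,0.9,-9.1,-42],[0.2,0,0.9,-9.1,-49],[0.2,0,0.9,-9.1,-56],[0.2,0,0.9,-9.1,-63],[0.2,0,0.9,-9.1,-70]]'; python3 -m inch '[[0.2,0,0,0,-7],[0.2,0,0,0,-14],[0.2,0,0,0,-21],[0.2,0,0,0,-28],[0.2,0,0,0,-35],[0.2,0,0,0,-42],[0.2,0,0,0,-49],[0.2,0,0,0,-56],[0.2,0,0,0,-63],[0.2,0,0,0,-63.2]]'; python3 - <<'E'
from h import *
print(np.round(env.get_obs()['joints'],2))
f=grab('top'); save(cv2.resize(f['frame'][130:260,150:350],(800,520),interpolation=cv2.INTER_CUBIC),'pics/t3.png'); go([*frst(-270,0),4],6.25)
E
```

```text
time: 5.47
ee_pos: [615.6, -153.8, 122.4]
tool_rot: [1.162, 1.57, 1.767]
ft_force: [1.2, -0.1, -0.5]
grip_width: 51.1
time: 6.3
ee_pos: [613.9, -152.0, 118.9]
tool_rot: [1.915, 1.53, -2.988]
ft_force: [0.1, 2.3, -3.9]
grip_width: 51.0
[ 1.03  0.72 -1.21  1.57  0.68  1.38  2.69]
tcp [ 615.2 -148.8  116.7] yang 169.5 [11.27 -0.38 -0.89] ('spin', np.float64(-16.8)) w 51.4 F [-0.6  0.  -4.5]
```

View pics/t3.png

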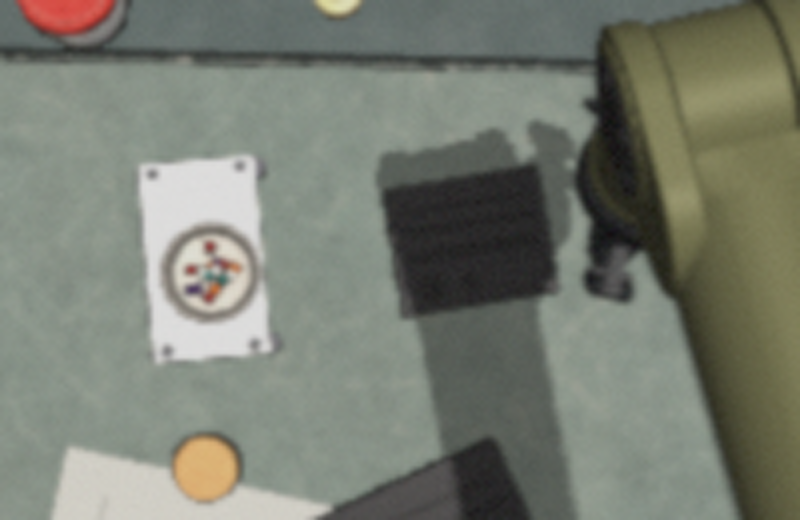

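The plate at crop (470,240) is now nearly square and centred. Negative spin ran J7 up to its limit (2.69), so I'll turn back the other way.

```bash
python3 -m inch '[[0.2,-0.3,0,0,7],[0.2,-0.6,0,0,14],[0.2,-0.8,0,0,21],[0.2,-0.8,0,0,28],[0.2,-0.8,0,0,35],[0.2,-0.8,0,0,42],[0.2,-0.8,0,0,49],[0.2,-0.8,0,0,56],[0.2,-0.8,0,0,63],[0.2,-0.8,0,0,70]]'; python3 -m inch '[[0.2,0,0,0,7],[0.2,0,0,0,14],[0.2,0,0,0,21],[0.2,0,0,0,28],[0.2,0,0,0,35],[0.2,0,0,0,42],[0.2,0,0,0,49],[0.2,0,0,0,56],[0.2,0,0,0,63],[0.2,0,0,0,70]]';python3 - <<'E'
from h import *
print(np.round(env.get_obs()['joints'],2))
go([*frst(-270,0),120],6.25)
E
```

```text
time: 7.18
ee_pos: [613.7, -151.5, 125.1]
tool_rot: [3.114, 1.527, -3.021]
ft_force: [0.2, -0.0, 0.1]
grip_width: 51.4
time: 8.02
ee_pos: [613.9, -151.5, 125.5]
tool_rot: [-1.95, 1.528, -3.024]
ft_force: [0.3, 0.4, -0.1]
grip_width: 50.9
[ 0.75  0.48 -0.73  1.57  0.34  1.26  0.45]
tcp [ 613.9 -151.5  125.5] yang 28.5 [ 0.56 -0.35  0.48] ('spin', np.float64(22.2)) w 50.9 F [ 0.3  0.4 -0.1]
```

```bash
python3 -m inch '[[0.2,0.1,-0.1,0.1,7],[0.2,0.2,-0.2,0.2,14],[0.2,0.4,-0.3,0.3,21],[0.2,0.5,-0.35,0.5,22.2],[0.2,0.5,-0.35,0.5,22.2]]';python3 - <<'E'
from h import *
o=env.get_obs();print(np.round(o['joints'],2)); print(Ro.from_euler('xyz',o['tool_rot']).as_matrix().round(3))
f=grab('top');g=f['frame'].max(2)
c=f['frame'][130:260,150:350]; save(cv2.resize(c,(800,520),interpolation=cv2.INTER_CUBIC),'pics/t4.png')
K=[(385,190),(537,165),(557,290),(403,317)]
for q in (14,): print(world(f,[(u/4+149.6,v/4+129.6) for u,v in K],q).round(1), [tost(p).round(1) for p in world(f,[(u/4+149.6,v/4+129.6) for u,v in K],q)])
r,P=rect(f,g<62,14,(240,165,292,215)); print(r,tost(r[0]))
go([*frst(-270,0),4],6.25)
E
```

```text
time: 8.43
ee_pos: [612.9, -158.1, 120.3]
tool_rot: [-1.559, 1.527, -3.012]
ft_force: [0.5, 0.2, -0.3]
grip_width: 51.1
[ 0.71  0.47 -0.66  1.57  0.31  1.25  0.11]
[[-0.043  0.992  0.117]
 [-0.006  0.117 -0.993]
 [-0.999 -0.044  0.001]]
[[ 633.6   -8.7   14. ]
 [ 653.1 -113.3   14. ]
 [ 566.9 -128.4   14. ]
 [ 546.4  -22.7   14. ]] [array([-124.4,  -36.8]), array([-230.6,  -44.7]), array([-236.1,   42.5]), array([-128.9,   51.5])]
((600.229248046875, -68.0307388305664), (91.70341491699219, 109.92727661132812), 10.259483337402344) [-179.78790162    2.86070198]
tcp [ 613.  -157.7  120.3] yang 6.8 [11.62  0.5  -0.03] ('spin', np.float64(0.5)) w 51.3 F [-0.2  0.   0.5]
```

View pics/t4.png

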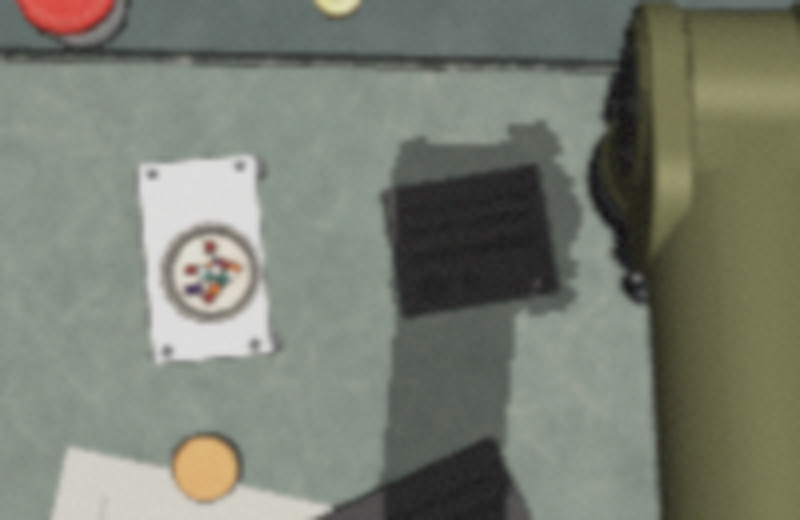

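Plate centre is at stand (-180, 2.9), heading +4°. A square two-finger push will remove the rest. Descending behind it.

```bash
python3 -m inch '[[0.2,3,0.3,0,0.5],[0.2,6,0.5,0,0.5],[0.2,8.5,0.5,0,0.5],[0.2,10,0.5,0,0.5],[0.2,11,0.5,0,0.5],[0.2,11.4,0.5,0,0.5],[0.2,11.6,0.5,0,0.5],[0.2,11.6,0.5,0,0.5]]';python3 - <<'E'
from h import *
o=env.get_obs();print(tost(o['ee_pos'])); go([*frst(-170,0),4],6.25)
E
```

```text
time: 9.15
ee_pos: [613.7, -157.2, 4.7]
tool_rot: [-1.572, 1.528, -3.035]
ft_force: [0.3, 0.0, -0.3]
grip_width: 50.9
[-269.87622637   -0.82751535]
tcp [ 613.7 -157.2    4.7] yang 6.2 [ 0.08 -0.09 -9.99] ('spin', np.float64(-0.0)) w 50.9 F [ 0.3  0.  -0.3]
```

```bash
python3 -m inch '[[0.2,0,0,-1,0],[0.2,0,0,-1.8,0],[0.2,0,0,-2.5,0],[0.2,0,0,-3.1,0],[0.2,0,0,-3.7,0],[0.2,0,0,-4.3,0],[0.2,0,0,-4.9,0],[0.2,0,0,-5.5,0],[0.2,0,0,-6.1,0],[0.2,0,0,-6.7,0]]';python3 -m inch '[[0.2,0,0,-0.6,0],[0.2,0,0,-1.1,0],[0.2,0,0,-1.6,0],[0.2,0,0,-2.1,0],[0.2,0,0,-2.6,0],[0.2,0,0,-2.9,0],[0.2,0,0,-2.9,0]]';python3 - <<'E'
from h import *
o=env.get_obs();print(tost(o['ee_pos'])); go([*frst(-92,0),4],6.25)
f=grab('top'); c=f['frame'][130:260,150:350]; save(cv2.resize(c,(800,520),interpolation=cv2.INTER_CUBIC),'pics/t5.png')
E
```

```text
time: 9.98
ee_pos: [605.9, -90.3, 4.1]
tool_rot: [-1.571, 1.527, -3.034]
ft_force: [-0.3, -4.1, 3.7]
grip_width: 51.4
time: 10.57
ee_pos: [602.3, -60.0, 3.7]
tool_rot: [-1.61, 1.526, -3.072]
ft_force: [0.7, -1.1, 1.5]
grip_width: 51.1
[-1.72016877e+02 -3.50399892e-02]
tcp [602.3 -60.    3.7] yang 6.3 [-0.01 -0.   -8.  ] ('spin', np.float64(0.0)) w 51.1 F [ 0.7 -1.1  1.5]
```

View pics/t5.png

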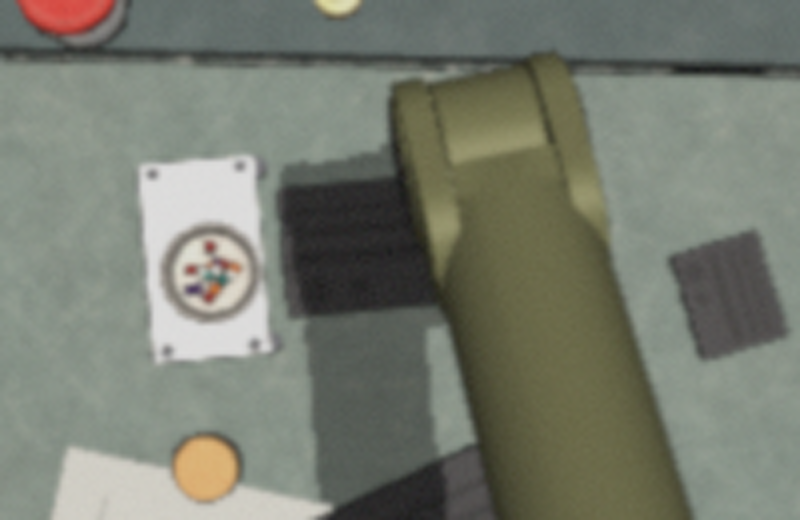

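The plate is square to and centred on the deck: front edge at (282,190)–(293,317), deck edge at (260,158)–(272,352). Pushing on in.

```bash
python3 -m inch '[[0.2,0,0,-0.6,0],[0.2,0,0,-1.2,0],[0.2,0,0,-1.8,0],[0.2,0,0,-2.4,0],[0.2,0,0,-3,0],[0.2,0,0,-3.6,0],[0.2,0,0,-4.2,0],[0.2,0,0,-4.8,0],[0.2,0,0,-5.4,0],[0.2,0,0,-6,0]]';python3 -m inch '[[0.2,0,0,-0.3,0],[0.2,0,0,-0.6,0],[0.2,0,0,-0.9,0],[0.2,0,0,-1.1,0],[0.2,0,0,-1.3,0],[0.2,0,0,-1.3,0]]';python3 - <<'E'
from h import *
o=env.get_obs();print(tost(o['ee_pos'])); go([*frst(-92,0),4],6.25)
E
```

```text
time: 11.45
ee_pos: [595.8, -1.1, 3.7]
tool_rot: [-1.588, 1.526, -3.05]
ft_force: [0.6, -1.4, -2.4]
grip_width: 51.3
time: 11.95
ee_pos: [594.7, 11.4, 4.0]
tool_rot: [-1.59, 1.527, -3.052]
ft_force: [0.1, -0.1, -0.2]
grip_width: 51.3
[-100.21322023   -0.26693637]
tcp [594.7  11.4   4. ] yang 6.2 [-0.   -0.03 -0.82] ('spin', np.float64(-0.1)) w 51.3 F [ 0.1 -0.1 -0.2]
```

Not at the stop yet. I'll creep on, watching the force.

```bash
python3 -m inch '[[0.2,0,0,-0.1,0],[0.2,0,0,-0.2,0],[0.2,0,0,-0.3,0],[0.2,0,0,-0.4,0],[0.2,0,0,-0.5,0]]';python3 -m inch '[[0.2,0,0,-0.1,0],[0.2,0,0,-0.2,0],[0.2,0,0,-0.2,0]]';python3 -m inch '[[0.2,0,0,-0.1,0],[0.2,0,0,-0.2,0],[0.2,0,0,-0.2,0]]'; python3 - <<'E'
from h import *
o=env.get_obs();print(tost(o['ee_pos']))
E
```

```text
time: 12.37
ee_pos: [594.3, 15.7, 4.0]
tool_rot: [-1.575, 1.527, -3.038]
ft_force: [-0.1, -2.5, 0.6]
grip_width: 51.0
time: 12.62
ee_pos: [594.0, 18.2, 4.0]
tool_rot: [-1.585, 1.527, -3.047]
ft_force: [0.2, -1.3, 0.6]
grip_width: 51.3
time: 12.87
ee_pos: [593.8, 20.1, 4.0]
tool_rot: [-1.583, 1.527, -3.046]
ft_force: [0.7, -1.5, 0.5]
grip_width: 51.3
[-91.4503064   -0.31221656]
```

```bash
python3 -m inch '[[0.2,0,0,-0.1,0],[0.2,0,0,-0.15,0],[0.2,0,0,-0.15,0]]';python3 -m inch '[[0.2,0,0,-0.1,0],[0.2,0,0,-0.15,0],[0.2,0,0,-0.15,0]]';python3 -m inch '[[0.2,0,0,-0.1,0],[0.2,0,0,-0.15,0],[0.2,0,0,-0.15,0]]'; python3 - <<'E'
from h import *
o=env.get_obs();print(tost(o['ee_pos']))
f=grab('side'); c=f['frame'][150:260,160:340]; save(cv2.resize(c,None,fx=4.4,fy=4.4,interpolation=cv2.INTER_CUBIC),'pics/s6.png')
E
```

```text
time: 13.12
ee_pos: [593.6, 21.5, 4.0]
tool_rot: [-1.582, 1.527, -3.045]
ft_force: [0.2, -1.7, 0.6]
grip_width: 51.2
time: 13.37
ee_pos: [593.5, 22.6, 4.0]
tool_rot: [-1.571, 1.527, -3.034]
ft_force: [0.6, -2.7, 1.0]
grip_width: 51.2
time: 13.62
ee_pos: [593.5, 22.6, 4.0]
tool_rot: [-1.531, 1.527, -2.994]
ft_force: [0.9, -4.9, -0.1]
grip_width: 51.3
[-88.93818885  -0.27899619]
```

It has stalled at y=22.6 with the force rising, so it is probably on the stop. One firmer nudge to confirm, then I'll look.

```bash
python3 -m inch '[[0.2,0,0,-0.1,0],[0.2,0,0,-0.2,0],[0.2,0,0,-0.2,0]]';python3 -m inch '[[0.2,0,0,-0.1,0],[0.2,0,0,-0.2,0],[0.2,0,0,-0.2,0]]'; python3 - <<'E'
from h import *
o=env.get_obs();print(tost(o['ee_pos']),Ro.from_euler('xyz',o['tool_rot']).as_matrix()[:,1])
E
```

```text
time: 13.92
ee_pos: [593.5, 22.7, 4.0]
tool_rot: [-1.477, 1.526, -2.942]
ft_force: [0.7, -8.9, 1.8]
grip_width: 51.3
time: 14.17
ee_pos: [593.5, 22.8, 4.0]
tool_rot: [-1.426, 1.526, -2.892]
ft_force: [0.6, -10.3, 2.5]
grip_width: 51.0
[-88.78517311  -0.30676394] [ 0.99350485  0.10478401 -0.04436697]
```

Hard stop, no further motion. Retreating and checking.

```bash
python3 -m inch '[[0.2,0,0,0.5,0],[0.2,0,0,1.5,0],[0.2,0,0,3,0],[0.2,0,0,5,0],[0.2,-2,0,7,0],[0.2,-5,0,10,0],[0.2,-9,0,13,0],[0.2,-12,0,16,0],[0.2,-15,0,19,0],[0.2,-15,0,19,0]]'; python3 - <<'E'
from h import *
f=grab('top');s=grab('side');im=f['frame'];g=im.max(2)
for n,b in (('plate',(205,165,265,220)),):
  for th in (70,85,100):
    try:
        r,P=rect(f,g<th,14,b); print(th,r,tost(r[0]))
    except Exception as e: print(e)
print(np.round(env.get_obs()['ee_pos']))
a=cv2.resize(im[140:235,165:285],(720,570),interpolation=cv2.INTER_CUBIC);save(a,'pics/t7.png')
# depth profile along stand axis
for y in (-30,0,25):
    print(y,[(x,round(float(world(f,proj(f,[[*frst(x,y),14]]))[0][2]),0)) for x in (-95,-90,-85,-82,-79,-76,-73,-70,-60,-50)])
E
```

```text
time: 15.0
ee_pos: [622.5, -166.2, 158.8]
tool_rot: [-1.458, 1.534, -2.927]
ft_force: [1.3, -0.8, 1.3]
grip_width: 51.6
max() iterable argument is empty
85 ((590.20703125, 54.332942962646484), (87.40852355957031, 36.692047119140625), 6.377292156219482) [-57.06042075  -0.49800152]
100 ((593.294921875, -37.36372375488281), (151.14942932128906, 46.21634292602539), 0.9527835249900818) [-148.54824249    6.41519077]
[ 621. -162.  156.]
-30 [(-95, -2.0), (-90, -2.0), (-85, 3.0), (-82, 4.0), (-79, 2.0), (-76, 17.0), (-73, 17.0), (-70, 14.0), (-60, 13.0), (-50, 12.0)]
0 [(-95, -2.0), (-90, 2.0), (-85, 4.0), (-82, 3.0), (-79, -2.0), (-76, 12.0), (-73, 15.0), (-70, 15.0), (-60, 15.0), (-50, 13.0)]
25 [(-95, -1.0), (-90, -5.0), (-85, 4.0), (-82, -1.0), (-79, -4.0), (-76, 15.0), (-73, 12.0), (-70, 13.0), (-60, 15.0), (-50, 12.0)]
```

View pics/t7.png

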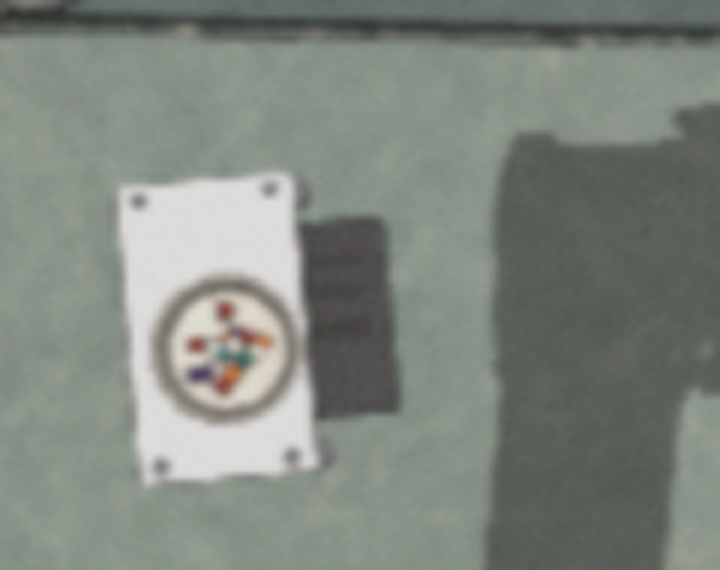

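The picture shows the plate at (350,315) sticking out of the deck front at about x=305–390. It is parallel to the deck (6.4° against 6.25°) and about 40 mm protrudes once edge blur is allowed for. The dish has not moved and the gripper is clear, so I'm handing in.

```bash
python3 -c "
from workcell import env
print(env.close_job())"
```

```text
the job is handed in; nothing more can be done
None
```

The marver is under the stand's deck against the brass stop, and I have handed the job in at about 15 s on the robot's clock. I pushed its far long side with spread fingertips to square and centre it. I then pushed it straight in from behind with both fingers.

**At the stop:** it came up hard. The force rose to about 10 N and the plate moved no further.

**Last top view:**
- **Squareness:** the plate is about 0.1° off the stand's axis.
- **Sideways:** it is about 0.5 mm off centre.
- **Depth:** about 37 mm of plate showed in front of the deck as measured, or about 40–41 mm once I allow for blurred edges.
- **Other objects:** by eye, the bead dish had not moved and the gripper was clear. The brass weight, pot and jar were outside that last close-up. They were unmoved in the earlier wider pictures, apart from the part of the brass weight that was cropped out.

**Disagreement:** my stand-frame estimate put the plate's rear edge at about -77 mm, where a plate touching the stop should read -80 mm. The deck also measured 86 mm instead of 80 mm, so I put this down to 2–3 mm of blur and calibration error. I took the hard stop as the deciding evidence.

**Mishap:** one spin ran joint 7 to its 2.69 rad limit and left the tool tilted about 2.5°. I turned back the other way, and the push was not affected.

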